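# Prop the tool rail with the screw jack and load its brackets

### The arm

A 6-joint arm with a two-finger parallel gripper is mounted at the origin on the work surface. World frame = base frame: x ahead of the robot, y to its left, z up, the work surface at z = 0. Lengths are in mm, angles in rad, forces in N, time in s.
With the tool pointing down it reaches from about 400 to 925 mm from the base axis. Payload 12.5 kg.
Tool frame: the origin (TCP) lies between the finger pads; the fingertips stand 11 mm ahead of it and the grasp point (between the pads) lies 8 mm behind it (env.tip_extent is the distance from the TCP to the fingertips, in mm); x points along the fingers, z is the direction in which the jaws open and shut, and the axes are right-handed (so a half turn about x gives the same grasp; the last joint's range is limited). The gripper opens to 95 mm and grips with 3 to 60 N. Pads are 20 mm wide; open, the fingers measure 119 mm over their backs; the gripper's body (75 mm by 180 mm) begins 59 mm behind the grasp point.
Start: joints at [-1.316, 0.491, 1.559, -0, 1.092, -0.106], TCP at [220.663, -584.768, 225.661] pointing down, gripper open.
Joint ranges: [-3.1, 3.1], [-0.84, 2.19], [0.05, 2.79], [-1.13, 4.28], [0.06, 2.93], [-2.69, 2.69]. Speed limits (rad/s): [2.22, 2.22, 2.79, 3.14, 3.14, 3.14].

### API

Orientations are given as [roll, pitch, yaw] about the fixed x, y, z axes, in that order (R = Rz(yaw) Ry(pitch) Rx(roll)).
In Python, from cell import status, imaging, env gives the robot as it stands. The module is installed in compiled form; this text tells all that it offers.
- The arm moves only by the tool apply_moves, never from a script. Its argument "increments" is a list of rows, each a list of 5 numbers: the closure, from 0 (fully open) to 1 (shut), then the shift along the tool's x, y, z in mm, then the turn about the tool's x in degrees. A call has 1 to 10 rows; each row shifts and turns the commanded pose from where the row before left it, along the tool's axes as they then stand; what a row does not reach is not made up. A row lasts 1/10 s, in which the tool goes at most 50 mm and 8.59 degrees, less where a joint would pass 70% of its speed; a pose out of reach is approached as far as the arm can. A call with a gripper value outside its range is refused whole. The fingers move at their own pace and stop on an object; the grip force is fixed at half the most. Time passes only in rows, so rows that do not move let the fingers close. It gives the time, the measured TCP pose, the force and the opening at its end, in the units of the state.
- status.state(): the state, without advancing time (a new reading comes with each control period).
- imaging.read_camera(name): name is "scene" or "top"; returns a dict with "pixels" (400x640x3 uint8, red, green, blue), "fovy" (degrees; the focal length in pixels is half the picture's height over the tangent of half this angle, whatever the lens; pixels are square), "cx", "cy" (the principal point, pixels), "R" (3x3) and "t" (3): a world point X has camera coordinates R X + t. Camera axes: x right, y down, z forward; pixel columns grow to the right and rows downward; lengths in mm; the calibration is good to about 2 mm. A picture is of the moment at which its call begins. There is no depth.
- env.job_done(): hands the job in, once; it reports no verdict.
The state is a dict: "t": time; "joints": joint angles; "qvel": joint speeds; "tau": joint torques, N m; "eef_pos": TCP position; "tcp_rot": TCP orientation; "ft_force": force on the tool from outside, world axes, zero at the start; "moment": the same for the moment, N m; "opening": opening from 0.0 (shut) to 1.0 (fully open).
Only numpy, scipy, OpenCV 4.12 (cv2) and the standard library are available. Lean on these libraries where they do the work, as an engineer would, in place of code of your own. Each camera call takes 0.05 s, during which the arm holds its last target. There are 200 camera calls.

### The job

The tool rail must be propped before it is loaded: turn the knob of the screw jack under it clockwise until the jack's platform really touches the rail's underside, but stop there and do not lift the rail out of its saddles. Only then hang every mounting bracket that stands on the bench by its eye on the rail's pegs, one bracket to a peg, with the jack still touching at the end. Leave the steel sleeve, the parts bin and the relay module where they are.

Things in the scene. Friction and masses are not known exactly. Their poses are not given: they have to be found in the camera images.
- stand: Two fixed aluminium posts 500 mm apart, with U saddles on top that carry the ends of the tool rail; origin on the bench midway between the posts, x pointing away from the rail's peg side, y along the rail. The saddle floors are 116 mm above the bench; the saddle cheeks reach 15 mm higher. The stand's yaw and place vary.
- rail: Tool rail: loose aluminium profile 40 x 540 x 40 mm, 2 kg, lying in the saddles. Origin at the middle of its underside, y along it, z up; its top is 40 mm above the origin. Four plain steel pegs, 8 mm thick and 42 mm long, stick out of its front (-x) face, each sloping 15 degrees upward away from the rail. It can be lifted out of the saddles: do not.
- platform: Moving platform of the screw jack that stands under the rail: plate 70 x 110 x 8 mm; origin at the centre of its top face, z up, x pointing away from the knob. The jack's yaw is the platform's yaw.
- knob (a joint): Turning angle of the jack's knob, 0 to 11 rad. It grows as the knob is turned clockwise seen from above, and each radian raises the platform by 4.0 mm. The platform starts 22 to 33 mm below the rail. The screw is self-locking; it takes about 0.2 N m to turn.
- knob_grip (a point): Knob on an upright axis, 130 mm in front (-x) of the platform's centre: a black disc with a bar grip on top, 46 mm long, 12 mm thick, 26 mm high; this point is at the bar's centre on the axis (13 mm below the bar's top, 13 mm above the disc). The point turns with the knob: its x axis runs along the bar, which lies along the jack's x when the joint reads 0.
- peg0 (a point): Middle of a peg of the rail (at y = -200 mm on the rail), 21 mm from either end along the peg's axis; axes as the rail's. The peg's axis runs from this point along (-0.966, 0, 0.259) of the rail to the tip; root on the rail's front face.
- peg1 (a point): Middle of a peg of the rail (at y = -125 mm on the rail), 21 mm from either end along the peg's axis; axes as the rail's. The peg's axis runs from this point along (-0.966, 0, 0.259) of the rail to the tip; root on the rail's front face.
- peg2 (a point): Middle of a peg of the rail (at y = 125 mm on the rail), 21 mm from either end along the peg's axis; axes as the rail's. The peg's axis runs from this point along (-0.966, 0, 0.259) of the rail to the tip; root on the rail's front face.
- peg3 (a point): Middle of a peg of the rail (at y = 200 mm on the rail), 21 mm from either end along the peg's axis; axes as the rail's. The peg's axis runs from this point along (-0.966, 0, 0.259) of the rail to the tip; root on the rail's front face.
- bracket0_mid (a point): Steel mounting bracket, may be absent: upright plate 50 wide (y) x 8 thick (x) x 85 mm high on a foot 70 x 60 x 8 mm that reaches 40 mm to the front (-x) and 30 mm to the back of the plate's middle plane; 0.13 to 0.25 kg. This point is in the plate's middle plane, half-way up (42.5 mm above the underside). z up when it stands. Hangs steadiest with the long side of its foot away from the rail.
- bracket0_eye (a point): Centre of that bracket's eye, a 20 x 20 mm square through-hole in the plate, 57 mm above the underside and 28 mm below the top edge.
- bracket0: The same bracket, its origin at the underside of the foot below the plate's middle plane.
- bracket1_mid (a point): Steel mounting bracket, may be absent: upright plate 50 wide (y) x 8 thick (x) x 85 mm high on a foot 70 x 60 x 8 mm that reaches 40 mm to the front (-x) and 30 mm to the back of the plate's middle plane; 0.13 to 0.25 kg. This point is in the plate's middle plane, half-way up (42.5 mm above the underside). z up when it stands. Hangs steadiest with the long side of its foot away from the rail.
- bracket1_eye (a point): Centre of that bracket's eye, a 20 x 20 mm square through-hole in the plate, 57 mm above the underside and 28 mm below the top edge.
- bracket1: The same bracket, its origin at the underside of the foot below the plate's middle plane.
- bracket2_mid (a point): Steel mounting bracket, may be absent: upright plate 50 wide (y) x 8 thick (x) x 85 mm high on a foot 70 x 60 x 8 mm that reaches 40 mm to the front (-x) and 30 mm to the back of the plate's middle plane; 0.13 to 0.25 kg. This point is in the plate's middle plane, half-way up (42.5 mm above the underside). z up when it stands. Hangs steadiest with the long side of its foot away from the rail.
- bracket2_eye (a point): Centre of that bracket's eye, a 20 x 20 mm square through-hole in the plate, 57 mm above the underside and 28 mm below the top edge.
- bracket2: The same bracket, its origin at the underside of the foot below the plate's middle plane.
- bracket3_mid (a point): Steel mounting bracket, may be absent: upright plate 50 wide (y) x 8 thick (x) x 85 mm high on a foot 70 x 60 x 8 mm that reaches 40 mm to the front (-x) and 30 mm to the back of the plate's middle plane; 0.13 to 0.25 kg. This point is in the plate's middle plane, half-way up (42.5 mm above the underside). z up when it stands. Hangs steadiest with the long side of its foot away from the rail.
- bracket3_eye (a point): Centre of that bracket's eye, a 20 x 20 mm square through-hole in the plate, 57 mm above the underside and 28 mm below the top edge.
- bracket3: The same bracket, its origin at the underside of the foot below the plate's middle plane.
- steel_sleeve: Steel sleeve, 64 mm thick, 105 mm high, standing on the bench; bystander, origin at its underside.
- parts_bin: Open grey parts bin 110 x 90 x 50 mm; bystander, origin at its underside.
- relay_module: White relay module 60 x 35 x 72 mm; bystander, origin at its underside.
Not all that is in view belongs to the job. What is shaped like the bracket1 but blue or pink is not meant.

How it is judged (in metres and radians):
On the way:
1. the jack's platform touches the rail's underside without lifting it more than 4 mm, and no bracket hangs on the rail yet (contact force between platform and rail above 0.4 N and z of rail in the frame of stand below 0.12 m and height (world z) of each of bracket0_eye, bracket1_eye, bracket2_eye, bracket3_eye below 0.085 m), for 0.2 s.
At the end, for the whole second after the job is handed in: The platform presses on the rail's underside (over 0.4 N), the rail's middle is raised less than 4 mm from its seat, and every bracket present hangs at rest by its eye, each on its own peg (eye within 24 mm of the peg's middle, borne by the rail, tilted under 0.6 rad) (contact force between platform and rail above 0.4 N and z of rail in the frame of stand below 0.12 m and (distance between bracket0_eye and peg0 below 0.024 m or distance between bracket0_eye and peg1 below 0.024 m or distance between bracket0_eye and peg2 below 0.024 m or distance between bracket0_eye and peg3 below 0.024 m) and contact force between each of bracket0, bracket1, bracket2, bracket3 and rail above 0.5 N and angle between each of bracket0_eye, bracket1_eye, bracket2_eye, bracket3_eye's own z axis and vertical below 0.6 rad and linear speed of each of bracket0, bracket1, bracket2, bracket3 below 0.03 m/s and (distance between bracket1_eye and peg0 below 0.024 m or distance between bracket1_eye and peg1 below 0.024 m or distance between bracket1_eye and peg2 below 0.024 m or distance between bracket1_eye and peg3 below 0.024 m) and (distance between bracket2_eye and peg0 below 0.024 m or distance between bracket2_eye and peg1 below 0.024 m or distance between bracket2_eye and peg2 below 0.024 m or distance between bracket2_eye and peg3 below 0.024 m) and (distance between bracket3_eye and peg0 below 0.024 m or distance between bracket3_eye and peg1 below 0.024 m or distance between bracket3_eye and peg2 below 0.024 m or distance between bracket3_eye and peg3 below 0.024 m) and distance between each of bracket1_eye, bracket2_eye, bracket3_eye and bracket0_eye above 0.045 m and distance between each of bracket2_eye, bracket3_eye and bracket1_eye above 0.045 m and distance between bracket3_eye and bracket2_eye above 0.045 m); the robot touches nothing.
It fails at once if the rail is lifted more than 9 mm out of its saddles (not (z of rail in the frame of stand below 0.125 m)).
It fails at once if the steel sleeve is moved more than 30 mm (distance of steel_sleeve from where it was at the start of the episode above 0.03 m).
It fails at once if the parts bin is moved more than 30 mm (distance of parts_bin from where it was at the start of the episode above 0.03 m).
It fails at once if the relay module is moved more than 30 mm (distance of relay_module from where it was at the start of the episode above 0.03 m).
Of bracket0, bracket1, bracket2, bracket3 only 3 to 4 are there at a start; the rules pass over those that are not, and their reading is None.
At some moment in a run one of bracket0, bracket1, bracket2, bracket3 may be knocked a few centimetres aside while the robot is not near it.
It also fails if it takes over 210 s, if anything falls off the work surface, if the arm or the gripper's body presses on something with over 40 N, if the wrist force passes 120 N, or if a joint passes its speed limit or range.

## Working session

There is one attempt and no reset: what is moved stays moved. The work goes in short steps, Python scripts to look and compute and a tool call to move; the robot and the scene stay as the last step left them, time stands still between calls to the robot, and variables do not carry over. Pictures are saved under pics/ and viewed, about 12 in all and at most 16, crops included, and the job is handed in when it is done.

Besides the shell and the picture viewer there is one more tool, called after "Request:" as name([rows], argument=value, ...), one row to a line, values as JSON. apply_moves: Moves the arm, as the interface text tells. Its arguments: {"type":"object","properties":{"increments":{"type":"array"}},"required":["increments"]}

```bash
mkdir -p pics
cat > h.py <<'E'
import numpy as np, cv2
from cell import status, imaging, env
def shot(n,f=None):
    c=imaging.read_camera(n)
    c['f']=200/np.tan(np.radians(c['fovy'])/2)
    c['R']=np.array(c['R']);c['t']=np.array(c['t'])
    if f: cv2.imwrite('pics/'+f,cv2.cvtColor(c['pixels'],cv2.COLOR_RGB2BGR))
    return c
def proj(c,X):
    p=c['R']@np.array(X,float)+c['t'];return np.array([c['cx']+c['f']*p[0]/p[2],c['cy']+c['f']*p[1]/p[2]])
def atz(c,u,v,z):
    d=c['R'].T@np.array([(u-c['cx'])/c['f'],(v-c['cy'])/c['f'],1]);o=-c['R'].T@c['t']
    return o+d*(z-o[2])/d[2]
E
python3 - <<'E'
from h import *
for n in('scene','top'):
    c=shot(n,n+'0.png');print(n,c['fovy'],c['cx'],c['cy'],(-c['R'].T@c['t']).round(),c['R'].round(2).tolist(),[k for k in c])
print(status.state())
E
```

```text
scene 46.00731895481553 316.11666200622113 206.85757163099203 [1062. -617. 1335.] [[0.76, 0.65, -0.01], [0.54, -0.63, -0.55], [-0.36, 0.42, -0.83]] ['pixels', 'fovy', 'cx', 'cy', 'R', 't', 'f']
top 48.88612393587133 321.88426320879404 203.96320643725238 [ 463.   10. 1269.] [[0.02, -1.0, 0.02], [-1.0, -0.02, -0.07], [0.07, -0.02, -1.0]] ['pixels', 'fovy', 'cx', 'cy', 'R', 't', 'f']
{'t': 0.1, 'joints': array([-1.31554851e+00,  4.91496527e-01,  1.55937072e+00,  2.56433792e-07,
        1.09169988e+00, -1.05634522e-01]), 'qvel': array([ 0.00010717, -0.0023966 , -0.00073791, -0.00083558, -0.00050336,
        0.00154277]), 'tau': array([ 2.34201267e-03, -6.13619399e+01, -2.58607435e+01,  6.94080535e-02,
        4.70098795e-02, -5.79750485e-05]), 'eef_pos': array([ 220.63896317, -584.55056831,  225.12801607]), 'tcp_rot': array([3.03572473, 1.56982185, 1.82581062]), 'ft_force': array([-0.7217726 , -0.04093182,  0.1629101 ]), 'moment': array([0.0103314 , 0.0721657 , 0.02024876]), 'opening': 1.002723863323353}
```

View pics/scene0.png

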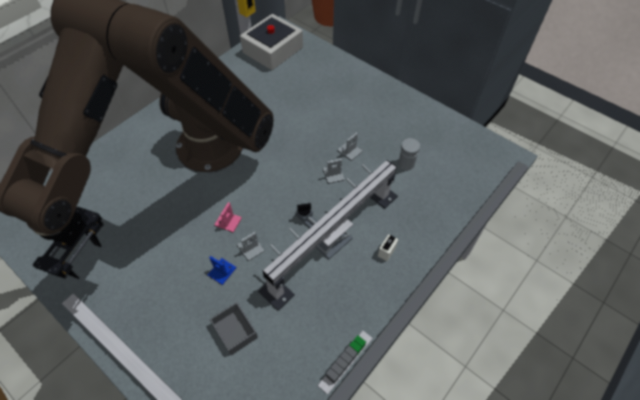

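View pics/top0.png

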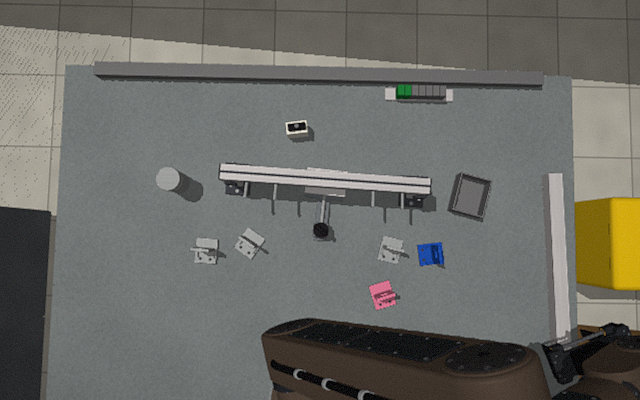

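The top view shows the rail from about (219,170) to (431,187), the knob at (321,230) and grey brackets at (206,250), (250,243) and (391,249). The blue (430,254) and pink (382,295) pieces are decoys. I'll take zoomed crops next.

Run:
```python
import cv2
a=cv2.imread('pics/top0.png')[145:320,180:460];cv2.imwrite('pics/tz.png',cv2.resize(a,None,fx=2.85,fy=2.85,interpolation=cv2.INTER_CUBIC))
b=cv2.imread('pics/scene0.png')[125:310,200:430];cv2.imwrite('pics/sz.png',cv2.resize(b,None,fx=3.2,fy=3.2,interpolation=cv2.INTER_CUBIC))
```

```text
(no output)
```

View pics/tz.png

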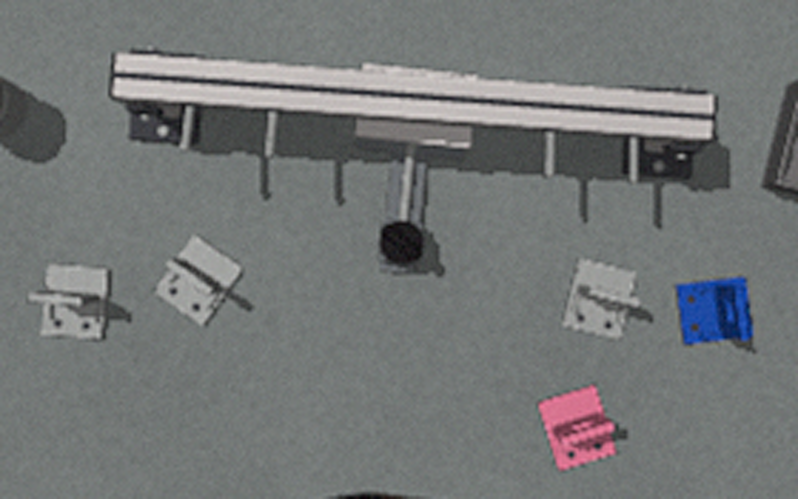

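View pics/sz.png

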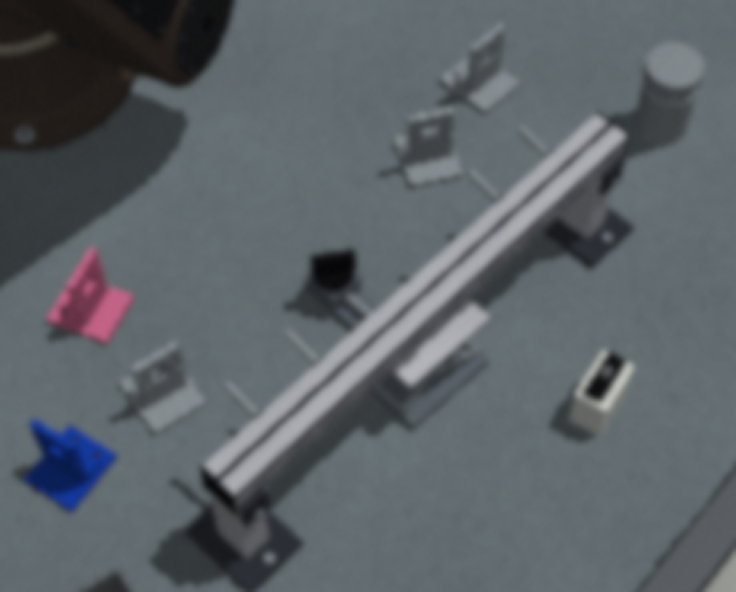

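```bash
cat >> h.py <<'E'
from scipy.spatial.transform import Rotation as Ro
def tool():
    s=status.state();R=Ro.from_euler('xyz',s['tcp_rot']).as_matrix();return s,np.array(s['eef_pos']),R
def plan(xyz,jaw=None):
    """shift in tool axes then turn (deg about tool x) for jaws along angle jaw (deg, world, mod 180)"""
    s,p,R=tool();d=R.T@(np.array(xyz)-p);out='shift '+str(d.round(1))
    if jaw is not None:
        cur=np.degrees(np.arctan2(R[1,2],R[0,2]));t=(-(jaw-cur)+90)%180-90
        out+=' turn %.1f (cur jaw %.1f, q6 %.2f; other %.1f)'%(t,cur,s['joints'][5],t-180*np.sign(t))
    print(out)
E
python3 - <<'E'
from h import *
T=shot('top');S=shot('scene')
o=-T['R'].T@T['t']
Z=lambda u,v:(180+(u+.5)/2.85-.5,145+(v+.5)/2.85-.5)
Y=lambda u,v:(200+(u+.5)/3.2-.5,125+(v+.5)/3.2-.5)
def tri(a,b):
    P=[c['R'].T@np.array([(u-c['cx'])/c['f'],(v-c['cy'])/c['f'],1]) for c,(u,v) in((T,a),(S,b))]
    O=[-c['R'].T@c['t'] for c in(T,S)]
    k=np.linalg.lstsq(np.c_[P[0],-P[1]],O[1]-O[0],rcond=None)[0]
    A,B=O[0]+k[0]*P[0],O[1]+k[1]*P[1];return ((A+B)/2).round(1),np.linalg.norm(A-B).round(1)
for n,cs,pl in(('A',[(47,263),(108,268),(105,340),(40,336)],[(30,297),(80,297)]),('B',[(195,235),(243,267),(207,325),(155,288)],[(168,262),(222,292)]),('C',[(582,259),(637,268),(618,338),(563,326)],[(580,290),(635,305)])):
    w=np.array([atz(T,*Z(*c),8) for c in cs])[:,:2]; q=np.array([atz(T,*Z(*c),85) for c in pl])[:,:2]
    x=(w[0]+w[1]-w[2]-w[3])/2; y=(w[0]+w[3]-w[1]-w[2])/2
    print(n,'foot c',w.mean(0).round(1),'len',np.linalg.norm(x).round(1),np.linalg.norm(y).round(1),'ang',np.degrees(np.arctan2(x[1],x[0])).round(1),np.degrees(np.arctan2(-y[0],y[1])).round(1),'plate',q.mean(0).round(1),np.linalg.norm(q[1]-q[0]).round(1),'off',((q.mean(0)-w.mean(0))@x/np.linalg.norm(x)).round(1))
w=np.array([atz(T,*Z(*c),156) for c in [(113,53),(715,95),(712,140),(112,98)]])[:,:2];y=(w[0]+w[3]-w[1]-w[2])/2
print('rail',w.mean(0),np.linalg.norm(y),np.linalg.norm((w[0]+w[1]-w[2]-w[3])/2),'yaw',np.degrees(np.arctan2(-y[0],y[1])))
for c in [(185,148),(268,153),(549,175),(633,180)]: print('pegtip@150',atz(T,*Z(*c),150).round(1))
print('knob tri',tri(Z(401,241),Y(333,265)), atz(T,*Z(401,243),60).round(1))
for nm,a,b in(('rail L end top front',(112,98),(597,116)),('peg1tip',(268,153),(470,172)),('peg2tip',(549,175),(290,330)),('peg3tip',(633,180),(228,385)),('peg0',(185,148),(521,126))): print(nm,tri(Z(*a),Y(*b)))
t=cv2.resize(T['pixels'][215:245,305:340,::-1],None,fx=11,fy=11,interpolation=cv2.INTER_CUBIC)
s=cv2.resize(S['pixels'][195:225,290:325,::-1],None,fx=11,fy=11,interpolation=cv2.INTER_CUBIC)
cv2.imwrite('pics/knob.png',np.clip(np.hstack([t,s]).astype(float)*2.5,0,255).astype(np.uint8))
E
```

```text
A foot c [413.7 316.2] len 72.0 62.7 ang -1.9 -3.1 plate [420.8 316.3] 46.6 off 7.1
B foot c [438.6 192.7] len 66.6 60.9 ang -33.0 -33.4 plate [441.6 186.2] 58.1 off 6.0
C foot c [ 426.3 -208.3] len 71.3 56.2 ang -15.2 -9.8 plate [ 428.9 -202. ] 53.7 off 0.8
rail [606.86929529 -14.79947812] 538.4761589468463 40.523087965155135 yaw -2.9168138497184573
pegtip@150 [557.4 188.7 150. ]
pegtip@150 [554.3 114.7 150. ]
pegtip@150 [ 539.2 -137.2  150. ]
pegtip@150 [ 536.1 -212.7  150. ]
knob tri (array([478.1,  -7.7,  60.7]), np.float64(2.6)) [477.1  -6.8  60. ]
rail L end top front (array([601.4, 255.4, 150.2]), np.float64(0.9))
peg1tip (array([552.8, 113.1, 159.3]), np.float64(2.0))
peg2tip (array([ 539.2, -135.2,  160.3]), np.float64(2.0))
peg3tip (array([ 535.4, -211.3,  157.8]), np.float64(0.4))
peg0 (array([556.6, 186.9, 163.2]), np.float64(0.7))
```

View pics/knob.png

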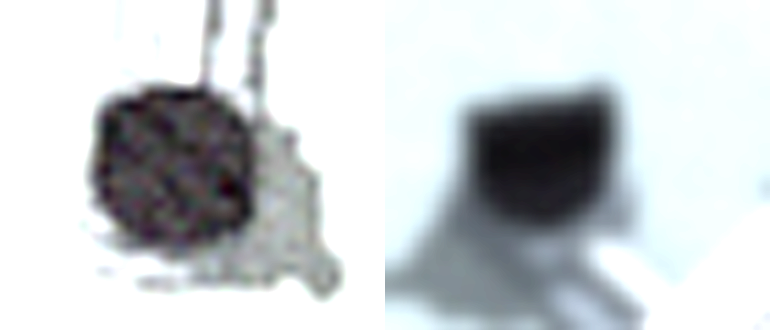

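The knob crop shows the bar running upper-left to lower-right in the top view. That puts it at about 50° from world x. Next I'll refine the peg height and the knob height.

Run:
```python
from h import *
T=shot('top');S=shot('scene')
Y=lambda u,v:np.array((200+(u+.5)/3.2-.5,125+(v+.5)/3.2-.5))
yaw=np.radians(-2.9);M=np.array([[np.cos(yaw),-np.sin(yaw)],[np.sin(yaw),np.cos(yaw)]]);c0=np.array([606.9,-14.8])
W=lambda x,y,z:np.r_[c0+M@[x,y],z]
res=[]
for (x,y),p in {(-20,270):(597,115),(20,270):(626,134),(-20,-270):(203,468),(20,-270):(234,488)}.items():
    res.append(Y(*p)-proj(S,W(x,y,156)));print('rail corner res px',res[-1].round(2))
b=np.mean(res,0)
for y,p in((200,(521,126)),(125,(470,172)),(-125,(290,330)),(-200,(228,385))):
    d=[np.linalg.norm(Y(*p)-b-proj(S,W(-60.6,y,z))) for z in range(140,175)];k=int(np.argmin(d));print('peg',y,'tip z',140+k,'res',round(d[k],2), 'tip xy',W(-60.6,y,0)[:2].round(1))
def tri(a,b):
    P=[c['R'].T@np.array([(u-c['cx'])/c['f'],(v-c['cy'])/c['f'],1]) for c,(u,v) in((T,a),(S,b))]
    O=[-c['R'].T@c['t'] for c in(T,S)]
    k=np.linalg.lstsq(np.c_[P[0],-P[1]],O[1]-O[0],rcond=None)[0]
    A,B=O[0]+k[0]*P[0],O[1]+k[1]*P[1];return ((A+B)/2).round(1),np.linalg.norm(A-B).round(1)
t=lambda u,v:(305+u/11-.5,215+v/11-.5)
s=lambda u,v:(290+(u-385)/11-.5,195+v/11-.5)
print(tri(t(103,98),s(610,88)),tri(t(252,215),s(470,105)),tri(t(177,157),s(540,98)))
plan([478,-7,150],50+90)
```

```text
rail corner res px [0.05 1.  ]
rail corner res px [-0.72  0.24]
rail corner res px [0.21 0.33]
rail corner res px [-0.11 -2.58]
peg 200 tip z 161 res 0.12 tip xy [556.5 188. ]
peg 125 tip z 158 res 0.15 tip xy [552.7 113.1]
peg -125 tip z 161 res 0.63 tip xy [ 540.1 -136.6]
peg -200 tip z 158 res 0.12 tip xy [ 536.3 -211.5]
(array([492.2,   9.5,  83.8]), np.float64(5.2)) (array([466. , -25.6,  89.1]), np.float64(0.5)) (array([478.9,  -8. ,  85.4]), np.float64(2.9))
shift [  75.6  444.7 -449.6] turn -29.3 (cur jaw -69.3, q6 -0.11; other 150.7)
```

Request:
apply_moves([
  [0, 0, 32, -32, 0],
  [0, 0, 32, -32, 0],
  [0, 0, 32, -32, 0],
  [0, 0, 32, -32, 0],
  [0, 0, 32, -32, 0],
  [0, 0, 32, -32, 0],
  [0, 0, 32, -32, 0],
  [0, 0, 32, -32, 0],
  [0, 0, 32, -32, 0],
  [0, 0, 32, -32, 0],
])

```text
t: 1.3
eef_pos: [407.5, -170.7, 225.9]
tcp_rot: [0.595, 1.57, -0.615]
ft_force: [1.4, -0.2, 0.6]
opening: 1.001
```

Request:
apply_moves([
  [0, 0, 32, -32, 0],
  [0, 0, 32, -32, 0],
  [0, 0, 32, -32, 0],
  [0.3, 0, 28.7, -33.6, 0],
  [0.3, 0, 0, 0, -8.5],
  [0.3, 0, 0, 0, -8.5],
  [0.3, 0, 0, 0, -8.5],
  [0.3, 0, 0, 0, -8.5],
  [0.3, 0, 0, 0, -8.5],
  [0.3, 0, 0, 0, -8.5],
])

```text
t: 2.3
eef_pos: [478.0, -7.1, 225.7]
tcp_rot: [-0.321, 1.571, -0.635]
ft_force: [0.6, 0.1, 0.3]
opening: 0.701
```

Run:
```python
from h import *
print(tool()[1].round(1)); plan([478.5,-7.5,79],140);plan([478.5,-7.5,79])
```

```text
[478.   -7.1 225.7]
shift [146.7  -0.2   0.6] turn 22.0 (cur jaw -18.0, q6 0.16; other -158.0)
shift [146.7  -0.2   0.6]
```

Request:
apply_moves([
  [0.3, 5, 0, 0, -8.5],
  [0.3, 5, 0, 0, -8.5],
  [0.3, 5, 0, 0, -8.5],
  [0.3, 5, 0, 0, -8.5],
  [0.3, 5, 0, 0, -8.5],
  [0.3, 5, 0, 0, -8.5],
  [0.3, 5, 0, 0, -8.5],
  [0.3, 5, 0, 0, -8.5],
  [0.3, 5, 0, 0, -8.5],
  [0.3, 5, 0, 0, -8.5],
])

```text
t: 3.3
eef_pos: [478.0, -7.1, 175.5]
tcp_rot: [-1.739, 1.571, -0.569]
ft_force: [-0.4, -0.4, 0.1]
opening: 0.701
```

Request:
apply_moves([
  [0.5, 5, 0, 0, -8.5],
  [0.5, 5, 0, 0, -8.5],
  [0.5, 5, 0, 0, -8.5],
  [0.5, 5, 0, 0, -8.5],
  [0.5, 5, 0, 0, -8.5],
  [0.5, 5, 0, 0, -8.5],
  [0.5, 5, 0, 0, -8.5],
  [0.5, 5, 0, 0, -8.5],
  [0.5, 0, 0, 0, -5],
  [0.5, 0, 0, 0, 0],
])

```text
t: 4.3
eef_pos: [478.0, -7.1, 135.5]
tcp_rot: [1.266, 1.571, -2.578]
ft_force: [0.7, -0.0, 0.4]
opening: 0.498
```

Run:
```python
from h import *
s=shot('scene')
cv2.imwrite('pics/k2.png',cv2.resize(np.clip(s['pixels'][150:270,230:400,::-1]*1.5,0,255).astype(np.uint8),None,fx=4,fy=4,interpolation=cv2.INTER_CUBIC))
print(tool()[1].round(1)); plan([478.5,-7.5,79],140)
```

```text
[478.1  -7.1 135.7]
shift [56.7  0.  -0.5] turn -0.4 (cur jaw 139.6, q6 -2.59; other 179.6)
```

View pics/k2.png

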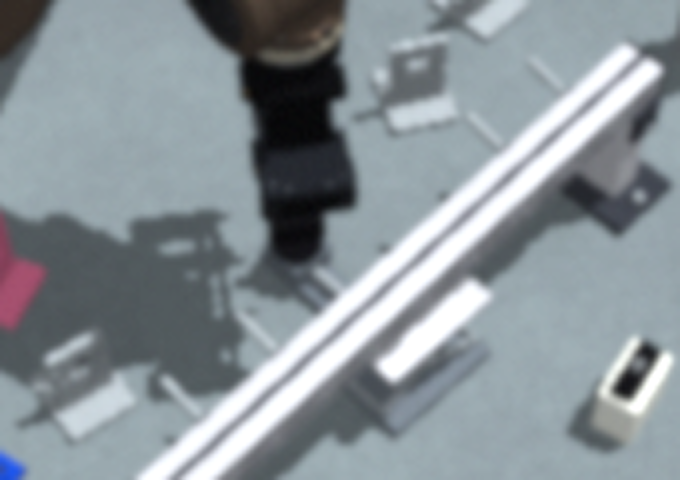

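The gripper sits over the knob at (300,235), so I'll descend and grip.

Request:
apply_moves([
  [0.5, 15, 0, 0, 0],
  [0.5, 15, 0, 0, 0],
  [0.5, 10, 0, 0, 0],
  [0.5, 6, 0, 0, 0],
  [0.5, 4, 0, 0, 0],
])

```text
t: 4.85
eef_pos: [478.1, -7.1, 85.3]
tcp_rot: [1.097, 1.571, -2.75]
ft_force: [1.1, -0.2, 1.0]
opening: 0.502
```

Request:
apply_moves([
  [0.5, 6, 0, 0, 0],
  [1, 0, 0, 0, 0],
  [1, 0, 0, 0, 0],
  [1, 0, 0, 0, 0],
  [1, 0, 0, 0, 0],
  [1, 0, 0, 0, 0],
  [1, 0, 0, 0, 0],
])

```text
t: 5.55
eef_pos: [477.5, -6.7, 79.8]
tcp_rot: [0.245, 1.57, 2.683]
ft_force: [-2.8, 4.2, 4.2]
opening: 0.122
```

```bash
python3 -c "
from h import *
s=status.state();print(s['opening'],s['ft_force'],s['moment'],s['joints'][5])"
```

```text
0.12220883259630853 [-2.77218138  4.22738165  4.21649674] [0.96336855 0.36800766 0.15530644] -2.590931964111289
```

Request:
apply_moves([
  [1, 0, 0, 0, 8],
  [1, 0, 0, 0, 8],
  [1, 0, 0, 0, 8],
  [1, 0, 0, 0, 8],
  [1, 0, 0, 0, 8],
  [1, 0, 0, 0, 8],
  [1, 0, 0, 0, 8],
  [1, 0, 0, 0, 8],
  [1, 0, 0, 0, 8],
  [1, 0, 0, 0, 8],
])

```text
t: 6.55
eef_pos: [477.7, -7.6, 79.8]
tcp_rot: [2.977, 1.57, -2.269]
ft_force: [-2.8, -5.5, 3.5]
opening: 0.124
```

```bash
cat > st.py <<'E'
from h import *
s=status.state();print(s['opening'],s['ft_force'].round(1),s['moment'].round(3),'tau6',s['tau'][5].round(3),s['joints'][5].round(3),s['eef_pos'].round(1))
E
python3 st.py
```

```text
0.12418140389234451 [-2.8 -5.5  3.5] [-1.168  0.457  0.202] tau6 -2.085 -1.189 [477.7  -7.6  79.8]
```

Request:
apply_moves([
  [1, 0, 0, 0, 8],
  [1, 0, 0, 0, 8],
  [1, 0, 0, 0, 8],
  [1, 0, 0, 0, 8],
  [1, 0, 0, 0, 8],
  [1, 0, 0, 0, 8],
  [1, 0, 0, 0, 8],
  [1, 0, 0, 0, 8],
  [1, 0, 0, 0, 8],
  [1, 0, 0, 0, 8],
])

```text
t: 7.55
eef_pos: [476.7, -7.8, 79.8]
tcp_rot: [-2.446, 1.568, -2.805]
ft_force: [-8.1, -9.3, 7.4]
opening: 0.123
```

```bash
python3 st.py
```

```text
0.12286025112510907 [-8.1 -9.3  7.4] [-1.938  1.406  0.228] tau6 -2.088 0.207 [476.7  -7.8  79.8]
```

Request:
apply_moves([
  [1, 0, 0, 0, 8],
  [1, 0, 0, 0, 8],
  [1, 0, 0, 0, 8],
  [1, 0, 0, 0, 8],
  [1, 0, 0, 0, 8],
  [1, 0, 0, 0, 8],
  [1, 0, 0, 0, 8],
])

```text
t: 8.25
eef_pos: [476.2, -7.4, 79.8]
tcp_rot: [-1.724, 1.567, -3.061]
ft_force: [-9.2, -4.2, 9.6]
opening: 0.119
```

```bash
cat > plat.py <<'E'
from h import *
import sys
s=shot('scene')
cv2.imwrite('pics/'+sys.argv[1],cv2.resize(np.clip(s['pixels'][185:265,290:380,::-1]*1.2,0,255).astype(np.uint8),None,fx=6,fy=6,interpolation=cv2.INTER_CUBIC))
E
python3 st.py; python3 plat.py p1.png
```

```text
0.11940003213177335 [-9.2 -4.2  9.6] [-0.768  1.751  0.174] tau6 -2.094 1.185 [476.2  -7.4  79.8]
```

View pics/p1.png

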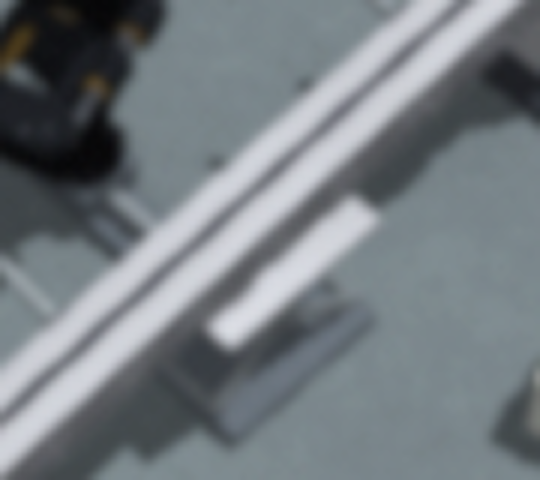

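The platform is at (295,270) in the crop, clearly still below the rail. I'll turn to near the wrist limit and then regrasp half a turn back.

Request:
apply_moves([
  [1, 0, 0, 0, 8],
  [1, 0, 0, 0, 8],
  [1, 0, 0, 0, 8],
  [1, 0, 0, 0, 8],
  [1, 0, 0, 0, 8],
  [1, 0, 0, 0, 8],
  [1, 0, 0, 0, 8],
  [1, 0, 0, 0, 8],
  [1, 0, 0, 0, 8],
  [1, 0, 0, 0, 8],
])

```text
t: 9.3
eef_pos: [476.6, -6.6, 79.8]
tcp_rot: [-0.619, 1.568, 2.931]
ft_force: [-5.7, 4.8, 7.4]
opening: 0.118
```

```bash
python3 st.py
python3 - <<'E'
from h import *
ims=[shot(n)['pixels'] for n in('scene','top')]
np.save('base.npy',np.array(ims))
E
```

```text
0.11809479296579177 [-5.7  4.8  7.4] [1.023 1.071 0.186] tau6 -2.094 2.581 [476.6  -6.6  79.8]
```

Request:
apply_moves([
  [0.5, 0, 0, 0, 0],
  [0.5, 0, 0, 0, 0],
  [0.5, -20, 0, 0, 0],
  [0.5, -20, 0, 0, 0],
  [0.5, 0, 0, 0, -8.5],
  [0.5, 0, 0, 0, -8.5],
  [0.5, 0, 0, 0, -8.5],
  [0.5, 0, 0, 0, -8.5],
  [0.5, 0, 0, 0, -8.5],
  [0.5, 0, 0, 0, -8.5],
])

```text
t: 10.4
eef_pos: [478.3, -7.3, 119.6]
tcp_rot: [1.403, 1.57, -0.429]
ft_force: [-0.0, -0.3, -0.3]
opening: 0.5
```

Request:
apply_moves([
  [0.5, 0, 0, 0, -8.5],
  [0.5, 0, 0, 0, -8.5],
  [0.5, 0, 0, 0, -8.5],
  [0.5, 0, 0, 0, -8.5],
  [0.5, 0, 0, 0, -8.5],
  [0.5, 0, 0, 0, -8.5],
  [0.5, 0, 0, 0, -8.5],
  [0.5, 0, 0, 0, -8.5],
  [0.5, 0, 0, 0, -8.5],
  [0.5, 0, 0, 0, -8.5],
])

```text
t: 11.4
eef_pos: [478.3, -7.3, 119.6]
tcp_rot: [-0.112, 1.57, -0.461]
ft_force: [-0.0, -0.1, 0.5]
opening: 0.504
```

Request:
apply_moves([
  [0.5, 0, 0, 0, -8.5],
  [0.5, 0, 0, 0, -8.5],
  [0.5, 0, 0, 0, -8.5],
  [0.5, 0, 0, 0, -8.5],
  [0.5, 0, 0, 0, -8.5],
  [0.5, 0, 0, 0, -1.5],
  [0.5, 0, 0, 0, 0],
])

```text
t: 12.1
eef_pos: [478.1, -7.2, 119.6]
tcp_rot: [-0.905, 1.57, -0.494]
ft_force: [0.8, 0.9, 0.3]
opening: 0.5
```

```bash
python3 st.py; python3 -c "
from h import *
plan([477,-7.5,79.7])"
```

```text
0.5001789613252234 [0.8 0.9 0.3] [ 0.019 -0.186  0.032] tau6 -0.652 -0.564 [478.1  -7.2 119.6]
shift [39.9  0.2 -1.2]
```

Request:
apply_moves([
  [0.5, 15, 0, -1, 0],
  [0.5, 15, 0, 0, 0],
  [0.5, 10, 0, 0, 0],
  [1, 0, 0, 0, 0],
  [1, 0, 0, 0, 0],
  [1, 0, 0, 0, 0],
  [1, 0, 0, 0, 0],
  [1, 0, 0, 0, 0],
  [1, 0, 0, 0, 4],
  [1, 0, 0, 0, 4],
])

```text
t: 13.1
eef_pos: [477.0, -7.7, 80.0]
tcp_rot: [-1.665, 1.57, -1.394]
ft_force: [-1.2, -1.7, 3.4]
opening: 0.123
```

```bash
cat > lift.py <<'E'
from h import *
B=np.load('base.npy');o=[]
def g(a):return cv2.GaussianBlur(cv2.cvtColor(a,cv2.COLOR_RGB2GRAY),(0,0),.7).astype(np.float32)
for n,b,rs in(('scene',B[0],[(slice(255,305),slice(255,300)),(slice(165,200),slice(370,400))]),('top',B[1],[(slice(155,185),slice(213,250)),(slice(172,202),slice(400,440))])):
    p=shot(n)['pixels']
    for r in rs:
        w=np.eye(2,3,dtype=np.float32)
        try: _,w=cv2.findTransformECC(g(b[r]),g(p[r]),w,cv2.MOTION_TRANSLATION,(3,200,1e-6));o.append(w[:,2].round(2).tolist())
        except cv2.error as e:o.append('fail')
print(o)
E
python3 st.py;python3 lift.py; python3 plat.py p2.png
```

```text
0.12275737732670469 [-1.2 -1.7  3.4] [-0.345  0.201  0.221] tau6 -1.034 -0.425 [477.   -7.7  80. ]
[[-0.0, 0.0], [0.009999999776482582, -0.009999999776482582], [-0.0, 0.0], [0.009999999776482582, -0.0]]
```

View pics/p2.png

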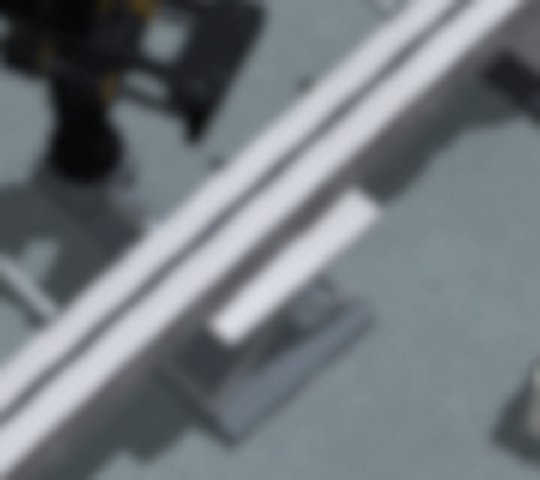

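The platform's top edge is now at (290,265) in the crop, slightly higher, with a gap still visible. The registration reads rail lift to about 0.01 px (1 mm is about 0.17 px). I'll advance in small steps and check each one.

Request:
apply_moves([
  [1, 0, 0, 0, 8],
  [1, 0, 0, 0, 8],
  [1, 0, 0, 0, 8],
  [1, 0, 0, 0, 0],
])

```text
t: 13.65
eef_pos: [476.8, -7.6, 79.9]
tcp_rot: [-2.494, 1.57, -2.642]
ft_force: [-4.0, -2.2, 7.9]
opening: 0.121
```

```bash
python3 st.py;python3 lift.py
```

```text
0.12140972324095407 [-4.  -2.2  7.9] [-0.566  0.542 -0.162] tau6 1.599 -0.006 [476.8  -7.6  79.9]
[[0.0, -0.0], [-0.0, 0.0], [-0.019999999552965164, -0.0], [-0.019999999552965164, 0.0]]
```

Request:
apply_moves([
  [1, 0, 0, 0, 8],
  [1, 0, 0, 0, 8],
  [1, 0, 0, 0, 8],
  [1, 0, 0, 0, 0],
])

```text
t: 14.15
eef_pos: [476.7, -7.6, 79.9]
tcp_rot: [-2.426, 1.57, -2.993]
ft_force: [-4.2, -1.6, 7.5]
opening: 0.125
```

```bash
python3 st.py;python3 lift.py
```

```text
0.12470237078186974 [-4.2 -1.6  7.5] [-0.527  0.75  -0.121] tau6 1.599 0.413 [476.7  -7.6  79.9]
[[0.0, -0.0], [-0.0, -0.0], [0.0, 0.009999999776482582], [0.009999999776482582, 0.0]]
```

Request:
apply_moves([
  [1, 0, 0, 0, 8],
  [1, 0, 0, 0, 8],
  [1, 0, 0, 0, 0],
])

```text
t: 14.55
eef_pos: [476.6, -7.5, 79.9]
tcp_rot: [-2.23, 1.57, -3.076]
ft_force: [-4.8, -1.8, 8.3]
opening: 0.122
```

```bash
python3 st.py;python3 lift.py
```

```text
0.12166525707155448 [-4.8 -1.8  8.3] [-0.399  0.837 -0.156] tau6 1.591 0.692 [476.6  -7.5  79.9]
[[0.0, 0.0], [-0.0, -0.0], [-0.0, 0.0], [0.0, 0.0]]
```

Request:
apply_moves([
  [1, 0, 0, 0, 8],
  [1, 0, 0, 0, 8],
  [1, 0, 0, 0, 0],
])

```text
t: 14.95
eef_pos: [476.5, -7.5, 80.0]
tcp_rot: [-2.079, 1.57, 3.079]
ft_force: [-4.6, -0.5, 8.0]
opening: 0.121
```

```bash
python3 st.py;python3 lift.py
```

```text
0.12077712016180908 [-4.6 -0.5  8. ] [-0.31   0.893 -0.153] tau6 1.591 0.971 [476.5  -7.5  80. ]
[[0.009999999776482582, -0.0], [0.009999999776482582, -0.009999999776482582], [-0.009999999776482582, 0.0], [0.019999999552965164, -0.0]]
```

Request:
apply_moves([
  [1, 0, 0, 0, 8],
  [1, 0, 0, 0, 8],
  [1, 0, 0, 0, 0],
])

```text
t: 15.35
eef_pos: [476.5, -7.4, 79.9]
tcp_rot: [-1.886, 1.57, 2.992]
ft_force: [-4.7, -0.1, 8.6]
opening: 0.121
```

```bash
python3 st.py;python3 lift.py;python3 plat.py p3.png
```

```text
0.12119673275265914 [-4.7 -0.1  8.6] [-0.019  0.862 -0.083] tau6 1.669 1.251 [476.5  -7.4  79.9]
[[-0.009999999776482582, -0.07999999821186066], [-0.009999999776482582, -0.07000000029802322], [-0.07000000029802322, -0.05999999865889549], [0.12999999523162842, -0.019999999552965164]]
```

View pics/p3.png

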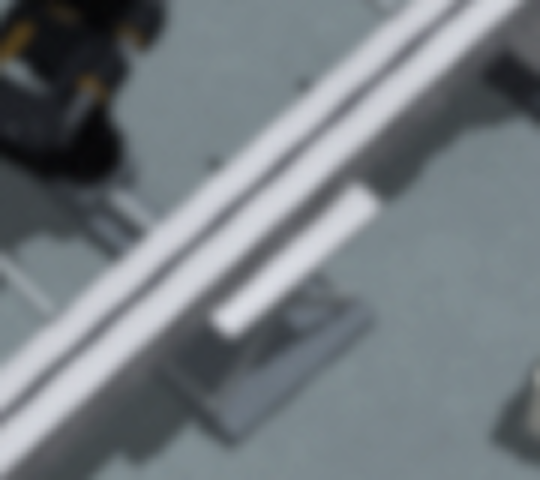

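The registration shows about −0.08 px at both rail ends, so the platform touches and lifts the rail about 0.5 mm. The turning torque also shifted. I'll release the knob and refine the bracket poses from the first images.

Request:
apply_moves([
  [1, 0, 0, 0, 0],
  [0.5, 0, 0, 0, 0],
  [0.5, 0, 0, 0, 0],
  [0.5, -30, 0, 0, 0],
  [0.4, -45, 0, 0, 0],
  [0.4, -45, 0, 0, 0],
  [0.35, 0, 0, 0, 0],
])

```text
t: 16.2
eef_pos: [479.2, -7.7, 204.5]
tcp_rot: [1.245, 1.562, -0.156]
ft_force: [0.3, -0.1, -0.8]
opening: 0.57
```

```bash
python3 lift.py
cat > fit.py <<'E'
from h import *
from scipy.optimize import minimize
def wire(p):
    x,y,a=p;c,s=np.cos(a),np.sin(a);W=lambda X,Y,Z:[x+c*X-s*Y,y+s*X+c*Y,Z]
    rect=lambda P:[(P[i],P[(i+1)%len(P)]) for i in range(len(P))]
    E=rect([W(-40,-30,8),W(30,-30,8),W(30,30,8),W(-40,30,8)])
    E+=rect([W(-40,-30,0),W(30,-30,0),W(30,30,0),W(-40,30,0)])[0:2]
    for X in(-4,4):E+=rect([W(X,-25,8),W(X,-25,85),W(X,25,85),W(X,25,8)])
    E+=rect([W(4,-10,47),W(4,10,47),W(4,10,67),W(4,-10,67)])
    return E
def fit(p0,cams):
    G=[]
    for c in cams:
        g=cv2.GaussianBlur(cv2.cvtColor(c['pixels'],cv2.COLOR_RGB2GRAY).astype(np.float32),(0,0),.8)
        m=np.hypot(cv2.Sobel(g,5,1,0),cv2.Sobel(g,5,0,1));G.append(np.minimum(m,np.percentile(m,99)))
    def cost(p):
        t=0
        for c,m in zip(cams,G):
            q=np.array([[proj(c,np.array(a)+(np.array(b)-a)*k) for k in np.linspace(0,1,15)] for a,b in wire(p)],np.float32).reshape(-1,1,2)
            v=cv2.remap(m,q,None,cv2.INTER_LINEAR);t-=v.mean()/m.max()
        return t
    best=min((minimize(cost,np.array(p0)+[dx,dy,da],method='Nelder-Mead',options=dict(initial_simplex=np.array(p0)+[dx,dy,da]+np.array([[0,0,0],[4,0,0],[0,4,0],[0,0,.1]]),xatol=.05,fatol=1e-5)) for dx,dy in((0,0),(4,0),(-4,0),(0,4),(0,-4)) for da in(0,)),key=lambda r:r.fun)
    return best.x,best.fun
def draw(c,ps,roi,k):
    r0,r1,c0,c1=roi;im=cv2.resize(c['pixels'][r0:r1,c0:c1,::-1],None,fx=k,fy=k,interpolation=cv2.INTER_CUBIC)
    for p in ps:
        for a,b in wire(p):
            q=[tuple(int(v) for v in ((proj(c,e)+.5-[c0,r0])*k-.5).round()) for e in(a,b)];cv2.line(im,*q,(0,0,255),1)
    return im
E
python3 - <<'E'
from fit import *
T=shot('top');S=shot('scene')
for c,f in((T,'top0.png'),(S,'scene0.png')): c['pixels']=cv2.cvtColor(cv2.imread('pics/'+f),cv2.COLOR_BGR2RGB)
ps=[]
for n,p in(('A',[419,316,-.045]),('B',[442,190,-.58]),('C',[431,-209,-.22])):
    r=fit(p,[T,S]);rt=fit(p,[T]);ps.append(r[0]);print(n,r[0].round(2),np.degrees(r[0][2]).round(1),round(r[1],3),'top only',rt[0].round(2))
a=draw(T,ps,(215,275,185,415),3);b=draw(S,ps,(125,265,230,370),3)
h=max(a.shape[0],b.shape[0]);out=np.zeros((a.shape[0]+b.shape[0],max(a.shape[1],b.shape[1]),3),np.uint8);out[:a.shape[0],:a.shape[1]]=a;out[a.shape[0]:,:b.shape[1]]=b
cv2.imwrite('pics/fit.png',out);print(out.shape)
E
```

```text
[[-0.029999999329447746, -0.07000000029802322], [0.0, -0.07999999821186066], [-0.09000000357627869, -0.029999999329447746], [0.11999999731779099, -0.019999999552965164]]
A [ 4.1763e+02  3.1850e+02 -4.0000e-02] -2.4 -0.883 top only [ 4.1761e+02  3.1859e+02 -4.0000e-02]
B [440.49 193.    -0.61] -34.7 -1.062 top only [440.65 193.21  -0.6 ]
C [ 4.2349e+02 -2.0739e+02 -2.8000e-01] -16.2 -0.907 top only [ 4.2031e+02 -2.0582e+02  2.1000e-01]
(600, 690, 3)
```

View pics/fit.png

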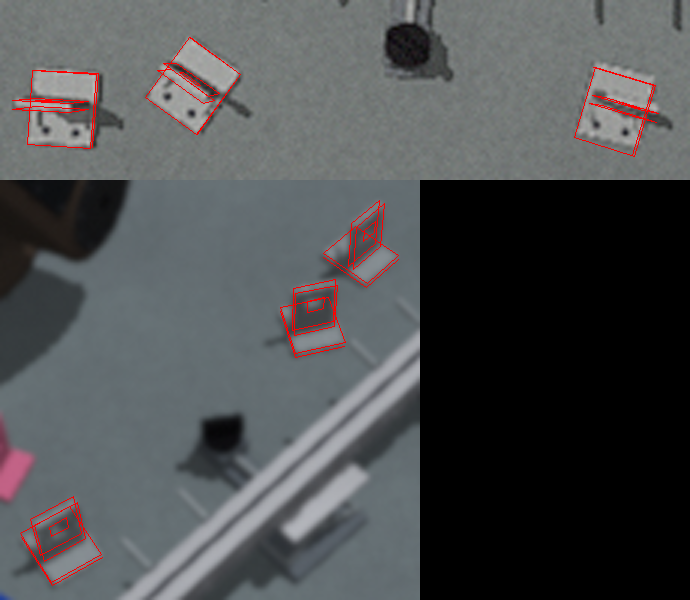

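The overlay fits A and B well. C's frame sits about 6 mm too low at (615,110), so I'll refit C.

Run:
```python
from fit import *
T=shot('top');S=shot('scene')
print(tool()[1].round(1),status.state()['joints'].round(2))
for c,f in((T,'top0.png'),(S,'scene0.png')): c['pixels']=cv2.cvtColor(cv2.imread('pics/'+f),cv2.COLOR_BGR2RGB)
for p in([430,-207,-.22],[433,-208,-.17],[430,-211,-.2]):
    for cams in ([T,S],[T],[S]):
        r=fit(p,cams);print(r[0].round(2),round(r[1],3))
plan([430,-208,200],90-12.5)
```

```text
[476.6  -7.5 198.3] [-0.15  0.32  1.94 -0.    0.88  1.25]
[ 4.2332e+02 -2.0760e+02 -2.9000e-01] -0.907
[ 4.2260e+02 -2.0863e+02 -2.9000e-01] -0.557
[ 4.2747e+02 -2.0865e+02 -2.5000e-01] -0.382
[ 4.2337e+02 -2.0768e+02 -2.9000e-01] -0.907
[ 4.2260e+02 -2.0855e+02 -2.9000e-01] -0.557
[ 4.2747e+02 -2.0865e+02 -2.5000e-01] -0.382
[ 4.2335e+02 -2.0759e+02 -2.8000e-01] -0.907
[ 4.2285e+02 -2.0789e+02 -2.9000e-01] -0.557
[ 4.2748e+02 -2.0866e+02 -2.5000e-01] -0.382
shift [ -1.6 -79.7 189.8] turn 22.2 (cur jaw -80.3, q6 1.25; other -157.8)
```

Run:
```python
from fit import *
T=shot('top');S=shot('scene')
for c,f in((T,'top0.png'),(S,'scene0.png')): c['pixels']=cv2.cvtColor(cv2.imread('pics/'+f),cv2.COLOR_BGR2RGB)
for n,p in(('Af',[409,316,3.1]),('Cf',[421,-207,np.pi-.22]),('Cf',[424,-207,np.pi-.2])):
    r=fit(p,[T,S]);print(n,r[0].round(2),round(r[1],3))
q=[431,-208,-.22]
a=draw(T,[q],(230,270,365,415),8);b=draw(S,[q],(225,265,225,275),8)
cv2.imwrite('pics/c.png',np.hstack([a,b]))
```

```text
Af [417.93 315.53   3.16] -0.886
Cf [ 429.89 -210.09    2.92] -0.936
Cf [ 429.89 -210.13    2.92] -0.936
```

View pics/c.png

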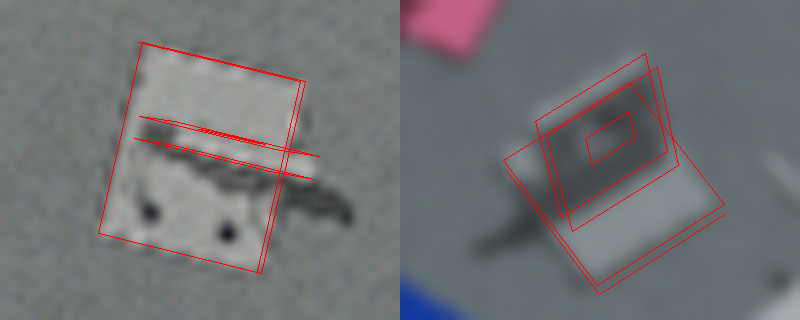

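Drawn at (431,−208, −0.22), C's frame matches the foot corners and the plate in both views. I'll fetch C now.

Request:
apply_moves([
  [0.2, 0, -16, 38, 0],
  [0.2, 0, -16, 38, 0],
  [0.2, 0, -16, 38, 0],
  [0.2, 0, -16, 38, 0],
  [0.2, 0, -15.7, 37.8, 0],
  [0.2, 0, 0, 0, 7.4],
  [0.2, 0, 0, 0, 7.4],
  [0.2, 0, 0, 0, 7.4],
  [0.2, 0, 0, 0, 0],
])

```text
t: 17.5
eef_pos: [430.2, -208.1, 199.0]
tcp_rot: [-1.924, 1.57, 2.568]
ft_force: [-0.0, -0.5, -0.1]
opening: 0.8
```

Run:
```python
from h import *
s,p,R=tool();print(p.round(1));plan([431,-208.5,66],90-12.6)
```

```text
[ 430.2 -208.1  199. ]
shift [133.    1.    0.3] turn -0.1 (cur jaw -102.7, q6 1.20; other 179.9)
```

Request:
apply_moves([
  [0.2, 40, 1, 0, 0],
  [0.2, 40, 0, 0, 0],
  [0.2, 30, 0, 0, 0],
  [0.2, 15, 0, 0, 0],
  [0.2, 8, 0, 0, 0],
  [0.2, 0, 0, 0, 0],
])

```text
t: 18.1
eef_pos: [431.2, -208.0, 65.8]
tcp_rot: [-1.902, 1.569, 2.595]
ft_force: [0.7, -0.2, 0.0]
opening: 0.801
```

Request:
apply_moves([
  [1, 0, 0, 0, 0],
  [1, 0, 0, 0, 0],
  [1, 0, 0, 0, 0],
  [1, 0, 0, 0, 0],
  [1, 0, 0, 0, 0],
  [1, 0, 0, 0, 0],
])

```text
t: 18.7
eef_pos: [431.6, -208.5, 67.2]
tcp_rot: [1.126, 1.57, -0.663]
ft_force: [-0.5, -0.1, 6.6]
opening: 0.524
```

```bash
python3 st.py
python3 - <<'E'
from h import *
for n in('top','scene'):shot(n,n+'1.png')
t=cv2.imread('pics/top1.png');s=cv2.imread('pics/scene1.png')
cv2.imwrite('pics/g1.png',np.vstack([cv2.resize(t[150:320,150:470],None,fx=2,fy=2),cv2.resize(s[215:285,200:360],None,fx=4,fy=4,interpolation=cv2.INTER_CUBIC)])[:600])
E
```

```text
0.5236246464962956 [-0.5 -0.1  6.6] [0.14  0.061 0.065] tau6 0.037 1.202 [ 431.6 -208.5   67.2]
```

View pics/g1.png

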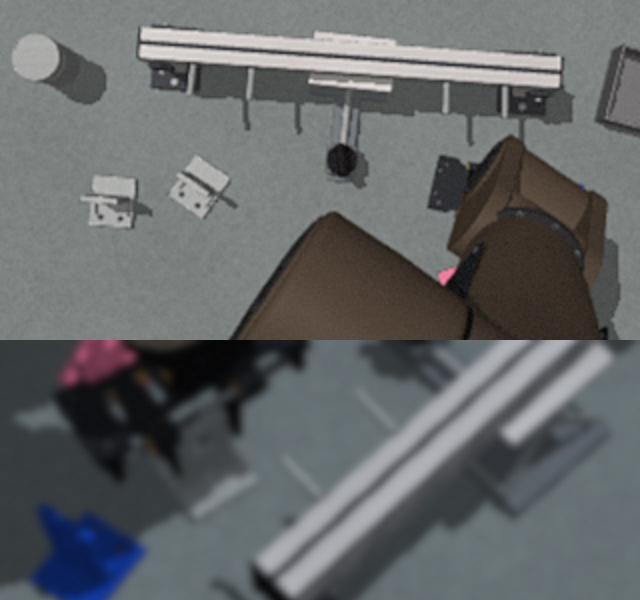

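The grip is good: 49.7 mm wide, with bracket C between the fingers at (200,450) in the picture. No fourth bracket shows. I'll lift, turn and carry it to the pre-peg position.

Request:
apply_moves([
  [1, -20, 0, 0, 0],
  [1, -35, 0, 0, 0],
  [1, -40, 0, 0, 0],
  [1, -13, 0, 0, -5],
  [1, 0, 0, 0, -4.8],
  [1, 0, 0, 0, 0],
])

```text
t: 19.4
eef_pos: [431.3, -208.2, 175.0]
tcp_rot: [0.944, 1.57, -0.673]
ft_force: [0.1, 0.4, -1.4]
opening: 0.524
```

```bash
cat > peg.py <<'E'
from h import *
import sys
yr=float(sys.argv[1]);dz=float(sys.argv[2]);yaw=np.radians(-2.9);x=np.array([np.cos(yaw),np.sin(yaw),0]);y=np.array([-x[1],x[0],0])
c0=np.array([606.9,-14.8,152+dz]);mid=c0-40.3*x+yr*y;ax=-.966*x+[0,0,.259]
print('tcp',tool()[1].round(1),'mid',mid.round(1))
for d in(51,21,10,1): print('at',d,end=' ');plan(mid+ax*d,87.1)
E
python3 st.py;python3 peg.py -200 10.2
```

```text
0.5236288425846178 [ 0.1  0.4 -1.4] [ 0.045  0.003 -0.004] tau6 -1.224 1.029 [ 431.3 -208.2  175. ]
tcp [ 431.3 -208.2  175. ] mid [ 556.5 -212.5  162.2]
at 51 shift [-0.3 76.  -1.7] turn 0.2 (cur jaw -92.7, q6 1.03; other -179.8)
at 21 shift [  7.5 105.   -1.5] turn 0.2 (cur jaw -92.7, q6 1.03; other -179.8)
at 10 shift [ 10.3 115.6  -1.5] turn 0.2 (cur jaw -92.7, q6 1.03; other -179.8)
at 1 shift [ 12.7 124.3  -1.5] turn 0.2 (cur jaw -92.7, q6 1.03; other -179.8)
```

Request:
apply_moves([
  [1, 0, 30, -1.5, 0],
  [1, 0, 30, 0, 0],
  [1, 0, 16, 0, 0],
  [1, 0, 0, 0, 0],
  [1, 4, 14.5, 0, 0],
  [1, 4, 14.5, 0, 0],
  [1, 0, 0, 0, 0],
])

```text
t: 20.1
eef_pos: [537.5, -211.9, 165.8]
tcp_rot: [-2.055, 1.571, 2.609]
ft_force: [-0.8, 0.1, -1.5]
opening: 0.519
```

Request:
apply_moves([
  [1, 1, 5.3, 0, 0],
  [1, 1.5, 5.3, 0, 0],
  [1, 0, 0, 0, 0],
])

```text
t: 20.4
eef_pos: [547.3, -212.3, 164.0]
tcp_rot: [0.831, 1.571, -0.788]
ft_force: [-0.4, -0.5, -2.1]
opening: 0.525
```

```bash
python3 st.py;python3 peg.py -200 10.2; python3 lift.py
python3 - <<'E'
from h import *
s=shot('scene','s2.png')['pixels'];t=shot('top','t2.png')['pixels']
cv2.imwrite('pics/g2.png',np.hstack([cv2.resize(s[215:305,220:300,::-1],None,fx=5,fy=5,interpolation=cv2.INTER_CUBIC),cv2.resize(t[160:250,370:450,::-1],None,fx=5,fy=5,interpolation=cv2.INTER_CUBIC)]))
E
```

```text
0.5251991994862725 [-0.4 -0.5 -2.1] [0.035 0.067 0.009] tau6 0.058 1.136 [ 547.3 -212.3  164. ]
tcp [ 547.3 -212.3  164. ] mid [ 556.5 -212.5  162.2]
at 51 shift [-11.4 -40.   -0.4] turn 0.2 (cur jaw -92.7, q6 1.14; other -179.8)
at 21 shift [ -3.7 -11.1  -0.3] turn 0.2 (cur jaw -92.7, q6 1.14; other -179.8)
at 10 shift [-0.8 -0.4 -0.3] turn 0.2 (cur jaw -92.7, q6 1.14; other -179.8)
at 1 shift [ 1.5  8.3 -0.2] turn 0.2 (cur jaw -92.7, q6 1.14; other -179.8)
[[0.07999999821186066, 0.28999999165534973], [-0.029999999329447746, -0.09000000357627869], [-0.07999999821186066, -0.05000000074505806], 'fail']
```

View pics/g2.png

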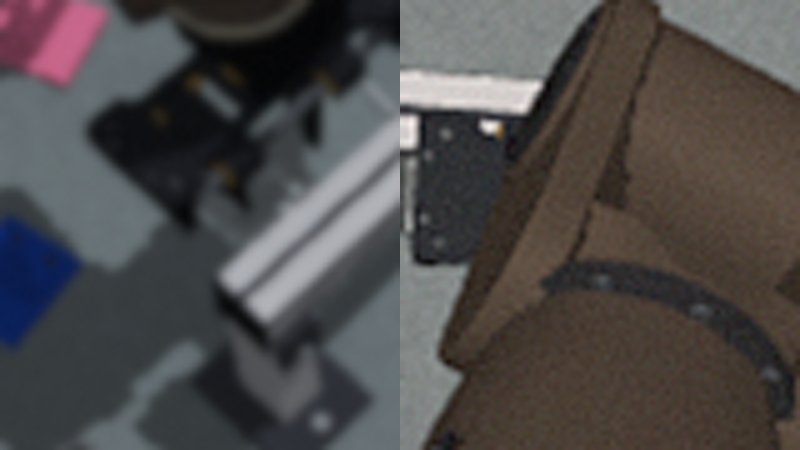

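No contact force so far, and a stub of the peg shows at (290,190) beyond the plate, so the eye appears threaded. I'll move in further and lower it.

Request:
apply_moves([
  [1, 0.8, 4, 0, 0],
  [1, 1, 4, 0, 0],
  [1, 2, 0, 0, 0],
  [1, 2, 0, 0, 0],
  [1, 0, 0, 0, 0],
])

```text
t: 21.1
eef_pos: [555.0, -212.7, 158.3]
tcp_rot: [0.987, 1.57, -0.631]
ft_force: [0.6, 0.1, 2.4]
opening: 0.521
```

```bash
python3 st.py
```

```text
0.5209223643227884 [0.6 0.1 2.4] [ 0.063 -0.025  0.006] tau6 -0.0 1.141 [ 555.  -212.7  158.3]
```

Request:
apply_moves([
  [1, 1, 0, 0, 0],
  [1, 1, 0, 0, 0],
  [1, 0, 0, 0, 0],
])

```text
t: 21.4
eef_pos: [555.1, -212.7, 157.5]
tcp_rot: [1.011, 1.569, -0.607]
ft_force: [-2.1, 1.1, 11.6]
opening: 0.52
```

```bash
python3 st.py
```

```text
0.5202912856113665 [-2.1  1.1 11.6] [ 0.215  0.513 -0.023] tau6 -0.004 1.141 [ 555.1 -212.7  157.5]
```

The bracket bears on the peg at TCP z of about 158.3. I'll relieve the pressure, open slightly and rise.

Request:
apply_moves([
  [1, -1.5, 0, 0, 0],
  [0.45, 0, 0, 0, 0],
  [0.36, 0, 0, 0, 0],
  [0.36, 0, 0, 0, 0],
  [0.36, -10, 0, 0, 0],
  [0.36, -20, 0, 0, 0],
  [0.36, -30, 0, 0, 0],
  [0.36, -15, 0, 0, 0],
])

```text
t: 22.2
eef_pos: [555.4, -212.8, 235.7]
tcp_rot: [1.116, 1.568, -0.503]
ft_force: [0.5, 0.6, -0.7]
opening: 0.642
```

```bash
python3 st.py
python3 - <<'E'
from fit import *
T=shot('top');S=shot('scene','s3.png')
for n,p in(('A',[417.6,318.5,-.04]),('B',[440.5,193,-.61])):
    r=fit(p,[T,S]);print(n,r[0].round(2),round(r[1],3))
plan([440.5,193,230],90-34.7)
cv2.imwrite('pics/g3.png',cv2.resize(S['pixels'][215:305,220:300,::-1],None,fx=5,fy=5,interpolation=cv2.INTER_CUBIC))
E
```

```text
0.6418946802435412 [ 0.5  0.6 -0.7] [ 0.019 -0.009  0.003] tau6 -0.001 1.141 [ 555.4 -212.8  235.7]
A [ 4.1756e+02  3.1856e+02 -4.0000e-02] -0.914
B [440.5  193.05  -0.6 ] -1.081
shift [   4.2 -134.3 -400. ] turn 32.0 (cur jaw -92.7, q6 1.14; other -148.0)
```

View pics/g3.png

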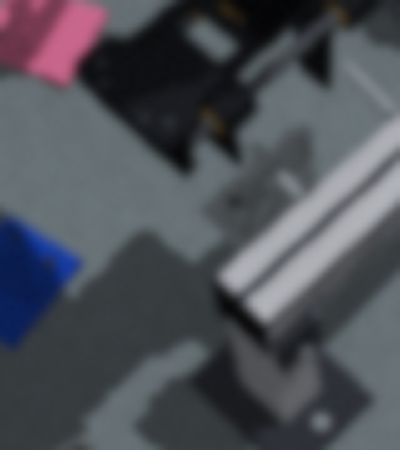

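C hangs on its peg, with the plate against the rail at (270,185) in the picture. A and B are unmoved, so B is next.

Request:
apply_moves([
  [0.2, 0, -15, -44.4, 0],
  [0.2, 0, -15, -44.4, 0],
  [0.2, 0, -15, -44.4, 0],
  [0.2, 0, -15, -44.4, 0],
  [0.2, 0, -15, -44.4, 0],
  [0.2, 0, -15, -44.4, 0],
  [0.2, 0, -15, -44.4, 0],
  [0.2, 0, -15, -44.4, 0],
  [0.2, 0, -14.3, -44.8, 0],
  [0.2, 0, 0, 0, 0],
])

```text
t: 23.3
eef_pos: [437.9, 197.2, 232.2]
tcp_rot: [-1.718, 1.57, 2.952]
ft_force: [0.5, 0.5, -0.7]
opening: 0.797
```

Request:
apply_moves([
  [0.2, 20, 0, 0, 8],
  [0.2, 20, 0, 0, 8],
  [0.2, 20, 0, 0, 8],
  [0.2, 20, 0, 0, 8],
  [0.2, 0, 0, 0, 0],
])

```text
t: 23.8
eef_pos: [438.7, 192.4, 150.5]
tcp_rot: [-0.656, 1.566, -2.835]
ft_force: [0.7, -0.9, -0.4]
opening: 0.801
```

```bash
python3 st.py
python3 - <<'E'
from fit import *
T=shot('top');S=shot('scene')
for n,p,c in(('A',[417.6,318.5,-.04],[T,S]),('B',[440.5,193,-.61],[S])):
    r=fit(p,c);print(n,r[0].round(2),round(r[1],3))
plan([440.5,193,66],90-34.7)
E
```

```text
0.8010061586305128 [ 0.7 -0.9 -0.4] [0.089 0.034 0.04 ] tau6 2.082 2.455 [438.7 192.4 150.5]
A [407.12 339.4   -0.98] -0.7
B [437.88 193.34  -0.69] -0.375
shift [86.7  0.6 -0.5] turn 0.2 (cur jaw -124.5, q6 2.45; other -179.8)
```

Request:
apply_moves([
  [0.2, 35, 0.5, 0, 0],
  [0.2, 30, 0, 0, 0],
  [0.2, 14, 0, 0, 0],
  [0.2, 6, 0, 0, 0],
  [0.2, 0, 0, 0, 0],
  [1, 0, 0, 0, 0],
  [1, 0, 0, 0, 0],
  [1, 0, 0, 0, 0],
  [1, 0, 0, 0, 0],
  [1, 0, 0, 0, 0],
])

```text
t: 24.9
eef_pos: [440.3, 193.0, 68.2]
tcp_rot: [2.249, 1.57, 0.073]
ft_force: [-0.9, -1.6, 5.4]
opening: 0.523
```

```bash
python3 st.py
```

```text
0.5233974292882804 [-0.9 -1.6  5.4] [ 0.022  0.118 -0.027] tau6 -0.006 2.453 [440.3 193.   68.2]
```

Request:
apply_moves([
  [1, -20, 0, 0, 0],
  [1, -35, 0, 0, 0],
  [1, -40, 0, 0, 0],
  [1, -14, 0, 0, -8],
  [1, 0, 0, 0, -8],
  [1, 0, 0, 0, -8],
  [1, 0, 0, 0, -7.8],
  [1, 0, 0, 0, 0],
])

```text
t: 25.7
eef_pos: [440.0, 193.0, 176.7]
tcp_rot: [-0.988, 1.57, -2.608]
ft_force: [0.3, 0.0, -2.3]
opening: 0.519
```

```bash
python3 st.py; python3 peg.py 125 10.2
```

```text
0.5185912235132515 [ 0.3  0.  -2.3] [0.053 0.053 0.007] tau6 -2.028 1.896 [440.  193.  176.7]
tcp [440.  193.  176.7] mid [573.  112.1 162.2]
at 51 shift [ 1.3 87.5 74.2] turn 0.1 (cur jaw -92.8, q6 1.90; other -179.9)
at 21 shift [  9.  116.5  74.3] turn 0.1 (cur jaw -92.8, q6 1.90; other -179.9)
at 10 shift [ 11.9 127.1  74.3] turn 0.1 (cur jaw -92.8, q6 1.90; other -179.9)
at 1 shift [ 14.2 135.8  74.3] turn 0.1 (cur jaw -92.8, q6 1.90; other -179.9)
```

Request:
apply_moves([
  [1, 0, 20, 37, 0],
  [1, 0, 20, 37.3, 0],
  [1, 0, 25, 0, 0],
  [1, 0, 22.5, 0, 0],
  [1, 0, 0, 0, 0],
  [1, 3.5, 14.5, 0, 0],
  [1, 4, 14.5, 0, 0],
  [1, 0, 0, 0, 0],
])

```text
t: 26.5
eef_pos: [554.2, 112.9, 168.5]
tcp_rot: [0.085, 1.571, -1.538]
ft_force: [-0.9, -0.1, -1.6]
opening: 0.524
```

```bash
python3 st.py; python3 peg.py 125 12.2
```

```text
0.5243762472724035 [-0.9 -0.1 -1.6] [0.072 0.01  0.017] tau6 -0.028 1.707 [554.2 112.9 168.5]
tcp [554.2 112.9 168.5] mid [573.  112.1 164.2]
at 51 shift [ -8.9 -30.5  -0.1] turn -0.1 (cur jaw -93.0, q6 1.71; other 179.9)
at 21 shift [-1.1 -1.5 -0.1] turn -0.1 (cur jaw -93.0, q6 1.71; other 179.9)
at 10 shift [ 1.7  9.2 -0.1] turn -0.1 (cur jaw -93.0, q6 1.71; other 179.9)
at 1 shift [ 4.  17.8 -0.2] turn -0.1 (cur jaw -93.0, q6 1.71; other 179.9)
```

Request:
apply_moves([
  [1, 1.3, 5.3, 0, 0],
  [1, 1.3, 5.3, 0, 0],
  [1, 1, 4.4, 0, 0],
  [1, 1, 4, 0, 0],
  [1, 0, 0, 0, 0],
])

```text
t: 27.0
eef_pos: [572.1, 111.9, 164.5]
tcp_rot: [0.868, 1.571, -0.754]
ft_force: [0.0, -0.4, -2.5]
opening: 0.522
```

```bash
python3 st.py; python3 peg.py 125 12.2
```

```text
0.5220315256592423 [ 0.  -0.4 -2.5] [0.085 0.024 0.032] tau6 -0.012 1.702 [572.1 111.9 164.5]
tcp [572.1 111.9 164.5] mid [573.  112.1 164.2]
at 51 shift [-12.9 -48.4  -0.2] turn -0.0 (cur jaw -92.9, q6 1.70; other 180.0)
at 21 shift [ -5.1 -19.5  -0.2] turn -0.0 (cur jaw -92.9, q6 1.70; other 180.0)
at 10 shift [-2.2 -8.8 -0.3] turn -0.0 (cur jaw -92.9, q6 1.70; other 180.0)
at 1 shift [ 0.1 -0.1 -0.3] turn -0.0 (cur jaw -92.9, q6 1.70; other 180.0)
```

Moved in with no contact. Now I'll lower it until it is borne.

Request:
apply_moves([
  [1, 2, 0, 0, 0],
  [1, 2, 0, 0, 0],
  [1, 1, 0, 0, 0],
  [1, 0, 0, 0, 0],
])

```text
t: 27.4
eef_pos: [571.6, 111.9, 159.6]
tcp_rot: [-1.085, 1.571, -2.707]
ft_force: [-0.1, 0.3, -3.3]
opening: 0.528
```

```bash
python3 st.py
```

```text
0.5284386005560929 [-0.1  0.3 -3.3] [-0.009  0.021 -0.016] tau6 0.0 1.702 [571.6 111.9 159.6]
```

Request:
apply_moves([
  [1, 1, 0, 0, 0],
  [1, 1, 0, 0, 0],
  [1, 0, 0, 0, 0],
])

```text
t: 27.7
eef_pos: [571.9, 112.0, 158.3]
tcp_rot: [1.702, 1.57, 0.08]
ft_force: [-1.5, 0.7, 4.7]
opening: 0.521
```

```bash
python3 st.py
```

```text
0.5208979834127266 [-1.5  0.7  4.7] [0.097 0.416 0.026] tau6 -0.001 1.702 [571.9 112.  158.3]
```

Request:
apply_moves([
  [1, -0.7, 0, 0, 0],
  [0.45, 0, 0, 0, 0],
  [0.36, 0, 0, 0, 0],
  [0.36, 0, 0, 0, 0],
  [0.36, -10, 0, 0, 0],
  [0.36, -20, 0, 0, 0],
  [0.36, -30, 0, 0, 0],
  [0.36, -15, -30, 0, 0],
])

```text
t: 28.5
eef_pos: [544.1, 113.3, 235.8]
tcp_rot: [1.663, 1.567, 0.041]
ft_force: [0.5, -0.1, 0.7]
opening: 0.637
```

```bash
python3 st.py; python3 lift.py
python3 - <<'E'
from fit import *
T=shot('top','t4.png');S=shot('scene','s4.png')
for c in([T],[S],[T,S]):
    r=fit([417.6,318.5,-.04],c);print('A',r[0].round(2),round(r[1],3))
plan([417.6,318.5,230],90-2.4)
t=cv2.resize(T['pixels'][140:290,170:450,::-1],None,fx=2.5,fy=2.5,interpolation=cv2.INTER_CUBIC)
s=cv2.resize(S['pixels'][110:230,260:420,::-1],None,fx=2.5,fy=2.5,interpolation=cv2.INTER_CUBIC)
o=np.zeros((t.shape[0]+max(0,s.shape[0]-75),700,3),np.uint8);
o=np.zeros((600,700,3),np.uint8);o[:t.shape[0]]=t;h=600-t.shape[0];o[t.shape[0]:,:s.shape[1]]=s[:h];cv2.imwrite('pics/g4.png',o)
E
```

```text
0.6373711195206104 [ 0.5 -0.1  0.7] [0.008 0.016 0.005] tau6 -0.207 1.709 [544.1 113.3 235.8]
[[-0.09000000357627869, 0.12999999523162842], [-0.03999999910593033, -0.07000000029802322], 'fail', [0.6800000071525574, -0.17000000178813934]]
A [4.1850e+02 3.2617e+02 7.0000e-02] -0.528
A [ 4.5049e+02  2.7873e+02 -3.0000e-01] -0.457
A [4.1857e+02 3.2656e+02 7.0000e-02] -0.834
shift [   4.1 -134.6 -198.4] turn -0.5 (cur jaw -92.9, q6 1.71; other 179.5)
```

View pics/g4.png

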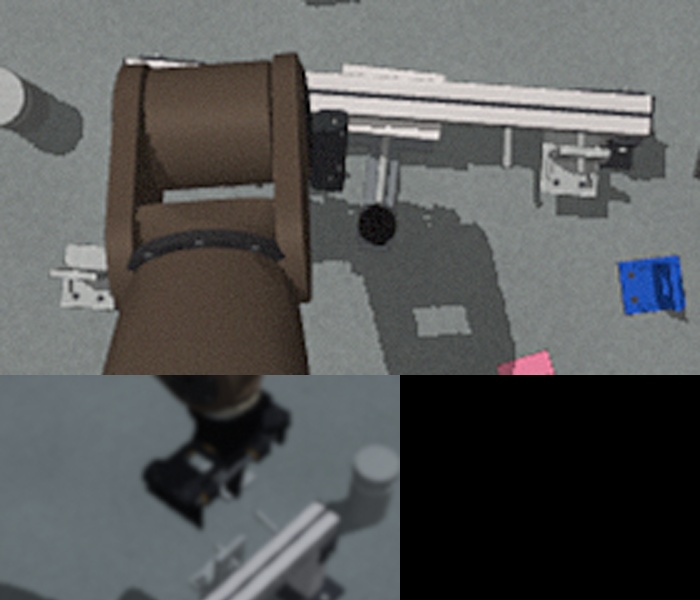

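C hangs at (580,160) in the composite and B at (225,555). Bracket A, at (85,275), is partly hidden, so I'll check numerically that it hasn't moved.

Run:
```python
import cv2,numpy as np
g=lambda f:cv2.cvtColor(cv2.imread('pics/'+f),cv2.COLOR_BGR2GRAY).astype(np.float32)
r=(slice(232,268),slice(184,208))
print(cv2.findTransformECC(g('top0.png')[r],g('t4.png')[r],np.eye(2,3,dtype=np.float32),cv2.MOTION_EUCLIDEAN,(3,200,1e-6)))
```

```text
(0.9991641668503235, array([[ 9.9999970e-01, -7.4788503e-04,  1.2673710e-02],
       [ 7.4788503e-04,  9.9999970e-01, -2.5722124e-03]], dtype=float32))
```

Request:
apply_moves([
  [0.2, 0, -27, -39.7, 0],
  [0.2, 0, -27, -39.7, 0],
  [0.2, 0, -27, -39.7, 0],
  [0.2, 0, -27, -39.7, 0],
  [0.2, 0, -26.6, -39.6, 0],
  [0.2, 0, 0, 0, 0],
])

```text
t: 29.3
eef_pos: [415.3, 322.2, 232.8]
tcp_rot: [-1.6, 1.57, 3.066]
ft_force: [0.6, -0.4, -0.5]
opening: 0.796
```

```bash
python3 st.py; python3 -c "
from h import *
plan([417.6,318.5,66],87.6)"
```

```text
0.7958562424859488 [ 0.6 -0.4 -0.5] [-0.019  0.021  0.011] tau6 1.062 2.151 [415.3 322.2 232.8]
shift [166.8   2.6   3.6] turn -0.3 (cur jaw -92.7, q6 2.15; other 179.7)
```

Request:
apply_moves([
  [0.2, 40, 0, 0, 0],
  [0.2, 40, 0, 0, 0],
  [0.2, 0, 0, 0, 0],
])

```text
t: 29.6
eef_pos: [416.3, 317.2, 149.2]
tcp_rot: [-0.972, 1.563, -2.594]
ft_force: [-0.5, -0.4, 0.6]
opening: 0.796
```

```bash
python3 -c "
from h import *
plan([417.6,318.5,66],87.6)"
python3 - <<'E'
from fit import *
T=shot('top');S=shot('scene')
for c in([S],[T,S]):
    r=fit([417.6,318.5,-.04],c);print('A',r[0].round(2),round(r[1],3))
E
```

```text
shift [83.2  1.8 -1.7] turn -0.5 (cur jaw -92.9, q6 2.15; other 179.5)
A [ 4.1833e+02  3.1923e+02 -7.0000e-02] -0.298
A [ 4.1782e+02  3.1027e+02 -3.0000e-02] -0.701
```

Request:
apply_moves([
  [0.2, 35, 1.5, -1.2, 0],
  [0.2, 28, 0, 0, 0],
  [0.2, 14, 0, 0, 0],
  [0.2, 6, 0, 0, 0],
  [0.2, 0, 0, 0, 0],
  [1, 0, 0, 0, 0],
  [1, 0, 0, 0, 0],
  [1, 0, 0, 0, 0],
  [1, 0, 0, 0, 0],
  [1, 0, 0, 0, 0],
])

```text
t: 30.7
eef_pos: [419.2, 319.6, 70.9]
tcp_rot: [1.9, 1.57, 0.278]
ft_force: [-0.1, -0.2, 6.6]
opening: 0.525
```

```bash
python3 st.py
```

```text
0.5253940449214554 [-0.1 -0.2  6.6] [-0.123  0.11  -0.02 ] tau6 0.032 2.148 [419.2 319.6  70.9]
```

Request:
apply_moves([
  [1, -20, 0, 0, 0],
  [1, -35, 0, 0, 0],
  [1, -40, 0, 0, 0],
  [1, -14, 0, 0, 0],
  [1, 0, 0, 0, 0],
])

```text
t: 31.2
eef_pos: [419.6, 320.0, 181.2]
tcp_rot: [2.134, 1.567, 0.513]
ft_force: [0.4, -1.0, -2.6]
opening: 0.518
```

```bash
python3 st.py; python3 peg.py 200 12.2
```

```text
0.5183522097704855 [ 0.4 -1.  -2.6] [ 0.021 -0.024 -0.006] tau6 0.0 2.148 [419.6 320.  181.2]
tcp [419.6 320.  181.2] mid [576.8 187.  164.2]
at 51 shift [  3.9 114.5 124.8] turn -0.0 (cur jaw -92.9, q6 2.15; other 180.0)
at 21 shift [ 11.8 143.4 124.8] turn -0.0 (cur jaw -92.9, q6 2.15; other 180.0)
at 10 shift [ 14.7 154.  124.8] turn -0.0 (cur jaw -92.9, q6 2.15; other 180.0)
at 1 shift [ 17.  162.7 124.8] turn -0.0 (cur jaw -92.9, q6 2.15; other 180.0)
```

Request:
apply_moves([
  [1, 0, 25, 41.6, 0],
  [1, 0, 25, 41.6, 0],
  [1, 1, 25, 41.6, 0],
  [1, 0, 20, 0, 0],
  [1, 0, 19.5, 0, 0],
  [1, 0, 0, 0, 0],
  [1, 0, 0, 0, 0],
])

```text
t: 31.9
eef_pos: [526.2, 188.9, 176.9]
tcp_rot: [-1.288, 1.568, -2.91]
ft_force: [0.6, -0.2, -1.5]
opening: 0.523
```

```bash
python3 st.py; python3 peg.py 200 15
```

```text
0.5228629433482787 [ 0.6 -0.2 -1.5] [ 0.047 -0.038 -0.033] tau6 -0.02 1.849 [526.2 188.9 176.9]
tcp [526.2 188.9 176.9] mid [576.8 187.  167. ]
at 51 shift [-3.3  1.3 -0.6] turn -0.0 (cur jaw -92.9, q6 1.85; other 180.0)
at 21 shift [ 4.4 30.3 -0.7] turn -0.0 (cur jaw -92.9, q6 1.85; other 180.0)
at 10 shift [ 7.2 41.  -0.7] turn -0.0 (cur jaw -92.9, q6 1.85; other 180.0)
at 1 shift [ 9.5 49.7 -0.7] turn -0.0 (cur jaw -92.9, q6 1.85; other 180.0)
```

Request:
apply_moves([
  [1, 0, 10, -0.6, 0],
  [1, 2.2, 10, 0, 0],
  [1, 2.2, 10, 0, 0],
  [1, 1.4, 5.4, 0, 0],
  [1, 1.4, 5.4, 0, 0],
  [1, 0, 0, 0, 0],
])

```text
t: 32.5
eef_pos: [568.3, 187.5, 170.8]
tcp_rot: [-0.964, 1.571, -2.586]
ft_force: [-0.1, 0.4, -1.7]
opening: 0.522
```

```bash
python3 st.py
```

```text
0.5221197600876037 [-0.1  0.4 -1.7] [ 0.074 -0.004 -0.009] tau6 -0.034 1.831 [568.3 187.5 170.8]
```

Request:
apply_moves([
  [1, 1.2, 4.3, 0, 0],
  [1, 1.1, 4.3, 0, 0],
  [1, 2, 0, 0, 0],
  [1, 1, 0, 0, 0],
  [1, 0, 0, 0, 0],
])

```text
t: 33.0
eef_pos: [576.2, 187.2, 165.7]
tcp_rot: [-1.066, 1.57, -2.688]
ft_force: [-0.1, 0.5, -1.3]
opening: 0.521
```

```bash
python3 st.py
```

```text
0.521290195579493 [-0.1  0.5 -1.3] [ 0.019  0.008 -0.011] tau6 -0.0 1.827 [576.2 187.2 165.7]
```

Request:
apply_moves([
  [1, 1.5, 0, 0, 0],
  [1, 1.5, 0, 0, 0],
  [1, 1, 0, 0, 0],
  [1, 0, 0, 0, 0],
])

```text
t: 33.4
eef_pos: [576.4, 187.2, 161.9]
tcp_rot: [0.87, 1.571, -0.752]
ft_force: [-0.2, 0.9, -0.5]
opening: 0.523
```

```bash
python3 st.py
```

```text
0.5226988068395795 [-0.2  0.9 -0.5] [ 0.026  0.018 -0.032] tau6 -0.0 1.827 [576.4 187.2 161.9]
```

Request:
apply_moves([
  [1, 1, 0, 0, 0],
  [1, 0.5, 0, 0, 0],
  [1, 0, 0, 0, 0],
])

```text
t: 33.7
eef_pos: [576.6, 187.3, 161.0]
tcp_rot: [1.801, 1.57, 0.179]
ft_force: [-0.8, -0.9, 5.1]
opening: 0.521
```

```bash
python3 st.py
```

```text
0.5206278709268637 [-0.8 -0.9  5.1] [0.04  0.345 0.038] tau6 -0.001 1.827 [576.6 187.3 161. ]
```

The weight is borne on the peg. I'll release, rise and back away for a clear view.

Request:
apply_moves([
  [1, -0.7, 0, 0, 0],
  [0.45, 0, 0, 0, 0],
  [0.38, 0, 0, 0, 0],
  [0.38, 0, 0, 0, 0],
  [0.38, -10, 0, 0, 0],
  [0.38, -20, 0, 0, 0],
  [0.38, -30, 0, 0, 0],
  [0.38, -25, -20, 0, 0],
  [0.38, 0, -40, 0, 0],
  [0.38, 0, -40, 0, 0],
])

```text
t: 34.7
eef_pos: [475.6, 192.2, 247.1]
tcp_rot: [1.84, 1.569, 0.217]
ft_force: [0.0, 1.1, -0.6]
opening: 0.617
```

Request:
apply_moves([
  [0.38, 0, -10, 45, 0],
  [0.38, 0, -10, 45, 0],
  [0.38, 0, -10, 45, 0],
  [0.38, 0, -5, 48, 0],
  [0.38, 0, 0, 48, 0],
  [0.38, 0, 0, 48, 0],
  [0.38, 0, 0, 48, 0],
  [0.38, 0, 0, 48, 0],
  [0.38, 0, 0, 48, 0],
  [0.38, 0, 0, 48, 0],
])

```text
t: 35.7
eef_pos: [417.1, -278.5, 247.0]
tcp_rot: [0.887, 1.57, -0.735]
ft_force: [0.2, 0.2, 0.9]
opening: 0.618
```

Request:
apply_moves([
  [0.38, 0, 0, 48, 0],
  [0.38, 0, 0, 48, 0],
  [0.38, 0, 0, 48, 0],
  [0.38, 0, 0, 0, 0],
  [0.38, 0, 0, 0, 0],
])

```text
t: 36.2
eef_pos: [409.7, -420.6, 246.1]
tcp_rot: [-2.56, 1.57, 2.099]
ft_force: [-0.0, 0.7, -0.2]
opening: 0.621
```

```bash
python3 st.py; python3 lift.py
python3 - <<'E'
from h import *
T=shot('top','t5.png');S=shot('scene','s5.png')
t=cv2.resize(T['pixels'][150:270,180:455,::-1],None,fx=2.5,fy=2.5,interpolation=cv2.INTER_CUBIC)
s=cv2.resize(S['pixels'][150:305,220:410,::-1],None,fx=3.6,fy=3.6,interpolation=cv2.INTER_CUBIC)
s=s[:300] if False else cv2.resize(S['pixels'][150:300,220:410,::-1],(380,300),interpolation=cv2.INTER_CUBIC)
o=np.zeros((600,687,3),np.uint8);o[:300,:t.shape[1]]=t[:300,:687];o[300:,:380]=s;cv2.imwrite('pics/g5.png',o)
E
```

```text
0.6209021102396117 [-0.   0.7 -0.2] [ 0.017 -0.022  0.031] tau6 -0.102 0.712 [ 409.7 -420.6  246.1]
[[-0.05999999865889549, 0.07999999821186066], [-0.009999999776482582, -0.029999999329447746], [-0.10999999940395355, 0.0], [0.6700000166893005, -0.1899999976158142]]
```

View pics/g5.png

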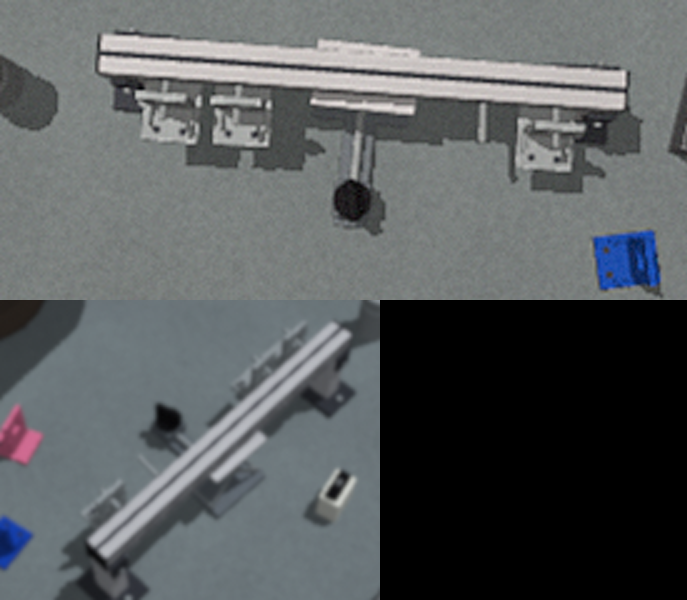

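All three brackets hang on separate pegs: (165,100), (240,103) and (555,127) in the top part. I'll do one more numeric check that the platform and rail kept their height.

Run:
```python
import cv2,numpy as np
g=lambda f:cv2.GaussianBlur(cv2.cvtColor(cv2.imread('pics/'+f),cv2.COLOR_BGR2GRAY),(0,0),.7).astype(np.float32)
def e(a,b,r):
    try:
        c,w=cv2.findTransformECC(a[r],b[r],np.eye(2,3,dtype=np.float32),cv2.MOTION_TRANSLATION,(3,200,1e-6));return w[:,2].round(3).tolist(),round(c,4)
    except cv2.error:return 'fail'
for n,r in(('platform',(slice(213,247),slice(322,358))),('rail far end',(slice(160,185),slice(384,400))),('rail near end',(slice(268,292),slice(262,285))),('module',(slice(232,265),slice(374,402)))):
    print(n,'vs raised',e(g('scene1.png'),g('s5.png'),r),'vs start',e(g('scene0.png'),g('s5.png'),r))
for n,r in(('sleeve',(slice(165,200),slice(150,206))),('bin',(slice(170,222),slice(446,495)))): print(n,e(g('top0.png'),g('t5.png'),r))
```

```text
platform vs raised ([0.01600000075995922, -0.004999999888241291], 0.9999) vs start ([1.906000018119812, -3.6440000534057617], 0.8609)
rail far end vs raised ([0.004999999888241291, 0.02800000086426735], 0.9987) vs start ([-0.023000000044703484, -0.006000000052154064], 0.9997)
rail near end vs raised ([0.02199999988079071, 0.014999999664723873], 0.9831) vs start ([0.039000000804662704, -0.06499999761581421], 0.9816)
module vs raised ([0.00800000037997961, -0.004000000189989805], 0.9999) vs start ([-0.004999999888241291, 0.008999999612569809], 0.9999)
sleeve ([0.009999999776482582, -0.013000000268220901], 0.9998)
bin ([0.012000000104308128, -0.01600000075995922], 0.9995)
```

```bash
python3 -c "
from cell import env
print(env.job_done())"
```

```text
the job is handed in; nothing more can be done
None
```

The jack was propped against the rail first, then all three brackets I found were hung, each on its own peg. The job is handed in. It reports no verdict.

**Propping:** I turned the knob clockwise about 7 rad, with one regrasp, until image registration showed the rail rise about 0.5 mm at both ends. I stopped there.

**Hanging:** One bracket each is on the pegs at y = −200, +125 and +200 mm. Each was lowered until the wrist force showed the peg bearing it, then released. No fourth bracket appeared in any view, and I saw no sign of one being knocked aside.

**Last checks:**
- All three brackets show on their own pegs in the final picture, and the gripper is clear of everything.
- The platform has not moved since the jack was raised (under 0.02 px).
- With the brackets on, the rail end at the loaded +y side reads back at its seat, while the other end still reads slightly raised. So I judge the rail still rests on the platform, but I could not measure the contact force directly.
- The sleeve, bin and relay module are unmoved (about 0.02 px or less).

**Checks that failed or disagreed:** The rail-lift readings at the peg −200 end (and one at the other end) became unreliable once a bracket or the arm was in the crop, so I redid the check on clean crops. The automatic pose fit for the bracket near y = −208 mm was about 6 mm off, so I set its pose by overlay instead, and the grasp confirmed it.

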